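# Close the spare-fuse tin and lift the outer lid off the inner one

## Task

Without dropping anything, lay the loose fuse in the groove on top of the two fuses in the open tin, then carry the nested pair of lids over together by the inner lid's knob, lower it over the little pile until the inner lid sits fully down inside the tin, and let go of the knob. So that I can check how the inner lid sits, take the outer lid by its collar and lift it alone, leaving the inner lid seated, until the whole outer lid is clear above the inner lid's knob. Finish while still holding it up there level, without putting it down, and leave the other things on the bench where they are.

Things in the scene. Friction and masses are not known exactly. Their poses are not given: they have to be found in the camera images.
- tin: Low open round steel tin, fixed to the bench, 124 mm outside, 118 mm inside diameter, 20 mm high. Origin: centre of its underside; inner floor 6 mm above it. A grey insert (rails 10 mm, end stops 8 mm above the floor) keeps two fuses side by side along the tin's x axis. The seated inner lid stands on the inner floor between insert and wall (5 mm clearance; count on 3, walls are faceted).
- fuse_loose: Loose fuse on the bench: cylinder 22 mm diameter, 58 mm long, white ceramic with metal end caps, 60 g. Origin: its centre; x along its length (it may be rolled about x). Saddled, its centre is about 36 mm above the tin's origin, over the tin's centre, its length along the tin's x axis.
- fuse_left: Fuse of the same kind lying in the tin, on its +y side; its centre is 17 mm above the tin's origin and about 11.4 mm from its middle. Origin: its centre; x along its length. Its top is 28 mm above the bench.
- fuse_right: Fuse of the same kind lying in the tin, on its -y side; its centre is 17 mm above the tin's origin and about 11.4 mm from its middle. Origin: its centre; x along its length. Its top is 28 mm above the bench.
- lid_inner: Inner lid, aluminium: round hood open below, 108 mm outside, 102 mm inside diameter, 50 mm high (46 inside), with an upright round black knob, 20 mm diameter, from 50 to 112 mm above the origin; 0.14 to 0.28 kg. Origin: centre of its lower edge. Starts on the bench under the outer lid; carried by its knob it takes the outer lid along. The knob is bare from 76 to 112 mm, above the collar.
- lid_outer: Outer lid, steel: round cap 124 mm outside, 118 mm inside diameter, with an upright round collar on top, 44 mm outside, 34 mm inside, round the inner lid's knob; 0.1 to 0.21 kg. Origin: centre of its lower edge; top plate (4 mm thick) upper face 37 mm, collar's top 59 mm above it. Nested, its origin is 17 mm above the inner lid's; it may shift 5 mm sideways.
- tape_roll: Bystander: roll of black tape lying flat, 90 mm diameter, 19 mm high. Origin: centre of its underside.
- screwdriver: Bystander: screwdriver lying on the bench. Origin: under its middle.
- coupling: Bystander: grey pipe coupling standing on end, 40 mm diameter, 46 mm high. Origin: centre of its underside.
- junction_box: Bystander: white plastic junction box, 75 x 75 x 40 mm. Origin: centre of its underside.
There are look-alikes about, which are no part of the job. Of the things that look like the lid_inner, take the one that is farthest to the robot's right at the start. Several things look just like the tin: the one meant starts farthest from the robot's base.

How it is judged:
On the way, in this order (a step that is already met when the one before it is completed fails the run):
1. the loose fuse lies saddled on the two fuses in the tin, let go and at rest (z of fuse_loose in the frame of tin between 0.032 and 0.04 m and y of fuse_loose in the frame of tin between -0.006 and 0.006 m and x of fuse_loose in the frame of tin between -0.015 and 0.015 m and angle between the x axis of each of fuse_loose, fuse_left, fuse_right and the x axis of tin, either way round below 0.2 rad and z of each of fuse_left, fuse_right in the frame of tin below 0.021 m and contact force between fuse_loose and the fingers below 0.1 N and linear speed of fuse_loose below 0.02 m/s), for 0.2 s.
2. the nested lids are lowered together: the inner lid fully down in the tin, the outer lid still on it, the knob let go (z of lid_inner in the frame of tin below 0.009 m and horizontal distance between lid_inner and tin below 0.007 m and angle between lid_inner's own z axis and vertical below 0.06 rad and z of lid_outer in the frame of lid_inner below 0.024 m and contact force between lid_inner and the fingers below 0.1 N and linear speed of lid_inner below 0.02 m/s), for 0.2 s.
At the end, for the whole second after the job is handed in: Fingers hold the outer lid still, level (0.2 rad), lower edge 117 mm or more above the tin's origin, touching neither inner lid nor tin; inner lid untouched on the tin's floor (within 3 mm of height, 7 mm of centre); three fuses piled (upper within 15 mm along, 6 mm across, 0.2 rad) (z of fuse_loose in the frame of tin between 0.032 and 0.04 m and y of fuse_loose in the frame of tin between -0.006 and 0.006 m and x of fuse_loose in the frame of tin between -0.015 and 0.015 m and angle between the x axis of each of fuse_loose, fuse_left, fuse_right and the x axis of tin, either way round below 0.2 rad and z of each of fuse_left, fuse_right in the frame of tin below 0.021 m and z of lid_inner in the frame of tin below 0.009 m and horizontal distance between lid_inner and tin below 0.007 m and angle between lid_inner's own z axis and vertical below 0.06 rad and z of lid_outer in the frame of tin above 0.117 m and angle between lid_outer's own z axis and vertical below 0.2 rad and linear speed of each of lid_outer, lid_inner below 0.02 m/s and contact force between lid_outer and the fingers above 0.5 N and contact force between lid_outer and lid_inner below 0.1 N and contact force between lid_outer and tin below 0.1 N and contact force between lid_inner and the fingers below 0.1 N); the arm keeps its last pose, push and grip.
It fails at once if the outer lid is parted from the inner lid while the inner lid is not seated in the tin (z of lid_outer in the frame of lid_inner above 0.03 m and not (z of lid_inner in the frame of tin below 0.009 m and horizontal distance between lid_inner and tin below 0.007 m and angle between lid_inner's own z axis and vertical below 0.06 rad)).
It fails at once if the loose fuse is dropped (falls free faster than 0.6 m/s) (linear speed of fuse_loose above 0.6 m/s and contact force between fuse_loose and the fingers below 0.1 N).
It fails at once if the pair of lids is dropped (falls free faster than 0.6 m/s) (linear speed of lid_inner above 0.6 m/s and contact force between lid_inner and the fingers below 0.1 N).
It fails at once if a bystander (tape roll, screwdriver, coupling, junction box) is moved more than 20 mm (distance of any of tape_roll, screwdriver, coupling, junction_box from where it was at the start of the episode above 0.02 m).
It also fails if it takes over 59 s, if anything falls off the work surface, if the arm or the gripper's body presses on something with over 40 N, if the wrist force passes 120 N, or if a joint passes its speed limit or range.

## Robot

A 6-joint arm with a two-finger parallel gripper is mounted at the origin on the work surface. World frame = base frame: x ahead of the robot, y to its left, z up, the work surface at z = 0. Lengths are in m, angles in rad, forces in N, time in s.
With the tool pointing down it reaches from about 0.3 to 0.85 m from the base axis. Payload 5.4 kg.
Tool frame: the origin (TCP) lies at the very end of the fingers, on their centre line; the grasp point (between the pads) lies 19 mm behind it (arm.tcp_to_grasp is the z of the grasp point in the tool frame, in m); z points along the fingers, x is the direction in which the jaws open and shut, and the axes are right-handed (so a half turn about z gives the same grasp; the last joint's range is limited). The gripper opens to 85 mm and grips with 20 to 120 N. Pads are 22 mm wide; open, the fingers measure 114 mm over their backs; the gripper's body (76 mm by 85 mm) begins 54 mm behind the grasp point. The pads swing forward as they close: fully open they stand 13 mm farther back than shut.
Start: joints at [0.998, 0.158, 1.597, -0, 1.386, -0.21], TCP at [0.204, 0.538, 0.231] pointing down, gripper open.
Joint ranges: [-2.91, 2.91], [-0.94, 2.29], [0.18, 2.7], [-1.29, 4.43], [0.17, 2.64], [-3, 3]. Speed limits (rad/s): [2.57, 2.57, 3.14, 3.14, 3.14, 3.14].

## Interface

Orientations are given as [roll, pitch, yaw] about the fixed x, y, z axes, in that order (R = Rz(yaw) Ry(pitch) Rx(roll)).
In Python, from bench import arm gives the robot as it stands. The module is installed in compiled form; this text tells all that it offers.
- The arm moves only by the tool jog_arm, never from a script. Its argument "series" is a list of rows, each a list of 3 entries, a list of its own where there are three numbers: the finger opening in cm, from 0 to 8.54, then the shift along the tool's x, y, z in cm, then the turn about the tool's z in degrees. In form: [[gripper, [x, y, z], spin], ...]. A call has 1 to 12 rows; each row shifts and turns the commanded pose from where the row before left it, along the tool's axes as they then stand; what a row does not reach is not made up. A row lasts 1/12 s, in which the tool goes at most 41.7 mm and 7.16 degrees, less where a joint would pass 70% of its speed; a pose out of reach is approached as far as the arm can. A call is refused whole if a number of a shift passes 4.17 or a number of a turn 7.16, either way. A call with a gripper value outside its range is refused whole. The fingers move at their own pace and stop on an object; the grip force is fixed at half the most. Time passes only in rows, so rows that do not move let the fingers close. It gives the time, the measured TCP pose, the force and the opening at its end, in the units of the state.
- arm.get_obs(): the state, without advancing time (a new reading comes with each control period).
- arm.snapshot(name): name is "side" or "top" or "wrist"; returns a dict with "image" (384x512x3 uint8, red, green, blue), "range_z" (384x512 float32, m along the optical axis (not along the pixel's ray), 0 where there is no reading), "fx", "fy", "cx", "cy" (pixels), "rvec" (rotation vector, rad) and "tvec" (3), from world to camera coordinates, as OpenCV has them; the wrist camera has in their place "hand_eye" (4x4, takes a point from camera to tool coordinates, whose origin is the TCP and whose axes are the tool frame's). Camera axes: x right, y down, z forward; pixel columns grow to the right and rows downward; lengths in m; the calibration is good to about 2 mm. The wrist camera is an equidistant fisheye: a pixel r from the principal point sees the ray r / f radians off the axis. A picture is of the moment at which its call begins: read the wrist's pose just before it.
- arm.sign_off(): hands the job in, once; it reports no verdict.
The state is a dict: "t": time; "joint_pos": joint angles; "dq": joint speeds; "joint_torque": joint torques, N m; "eef_pos": TCP position; "ee_rot": TCP orientation; "contact_force": force on the tool from outside, world axes, zero at the start; "ft_torque": the same for the moment, N m; "grip_width": opening from 0.0 (shut) to 1.0 (fully open).
Only numpy, scipy, OpenCV 4.12 (cv2) and the standard library are available. Lean on these libraries where they do the work, as an engineer would, in place of code of your own. Each camera call takes 0.05 s, during which the arm holds its last target. There are 200 camera calls.

## Working session

There is one attempt and no reset: what is moved stays moved. The work goes in short steps, Python scripts to look and compute and a tool call to move; the robot and the scene stay as the last step left them, time stands still between calls to the robot, and variables do not carry over. Pictures are saved under pics/ and viewed, about 8 in all and at most 12, crops included, and the job is handed in when it is done.

Besides the shell and the picture viewer there is one more tool, called after "Call:" by a JSON object that holds its "fn" and its "kwargs". jog_arm: Moves the arm, as the interface text tells. Its arguments: {"type":"object","properties":{"series":{"type":"array","items":{"type":"array"}}},"required":["series"]}

```bash
mkdir -p pics
cat > h.py <<'E'
from bench import arm
import numpy as np, cv2
def cloud(s):
    # world points HxWx3 for fixed cameras
    R=cv2.Rodrigues(np.array(s["rvec"],float))[0]; t=np.array(s["tvec"],float).ravel()
    h,w=s["range_z"].shape; u,v=np.meshgrid(np.arange(w),np.arange(h)); z=s["range_z"].astype(float)
    P=np.stack([(u-s["cx"])/s["fx"]*z,(v-s["cy"])/s["fy"]*z,z],-1)
    W=(P-t)@R; W[z==0]=np.nan
    return W
def save(n,im): cv2.imwrite("pics/"+n,im[:,:,::-1])
E
python3 - <<'E'
from h import *
o=arm.get_obs(); print(o["t"],o["eef_pos"],o["ee_rot"],arm.tcp_to_grasp)
a=arm.snapshot("top"); b=arm.snapshot("side")
np.save("top.npy",cloud(a)); np.save("side.npy",cloud(b))
import pickle; pickle.dump((a,b),open("s.pkl","wb"))
save("top.png",cv2.resize(a["image"],(800,600))); save("side.png",cv2.resize(b["image"],(800,600)))
W=cloud(a)
for v in range(30,384,60): print([tuple(np.round(W[v,u],2)) for u in range(40,512,110)])
E
```

```text
0.0 [0.20374651 0.53703684 0.2303111 ] [-3.14120405e+00  1.87561772e-03  1.20800292e+00] -0.0187
[(np.float64(0.95), np.float64(0.56), np.float64(0.0)), (np.float64(1.31), np.float64(0.45), np.float64(-0.66)), (np.float64(1.32), np.float64(-0.02), np.float64(-0.66)), (np.float64(1.33), np.float64(-0.48), np.float64(-0.67)), (np.float64(1.33), np.float64(-0.94), np.float64(-0.65))]
[(np.float64(0.78), np.float64(0.53), np.float64(0.03)), (np.float64(0.8), np.float64(0.27), np.float64(-0.0)), (np.float64(0.8), np.float64(-0.01), np.float64(0.0)), (np.float64(0.81), np.float64(-0.29), np.float64(-0.0)), (np.float64(0.81), np.float64(-0.57), np.float64(0.0))]
[(np.float64(0.64), np.float64(0.54), np.float64(0.0)), (np.float64(0.64), np.float64(0.26), np.float64(-0.0)), (np.float64(0.65), np.float64(-0.01), np.float64(-0.0)), (np.float64(0.65), np.float64(-0.29), np.float64(0.0)), (np.float64(0.65), np.float64(-0.56), np.float64(-0.0))]
[(np.float64(0.49), np.float64(0.53), np.float64(0.0)), (np.float64(0.49), np.float64(0.26), np.float64(0.01)), (np.float64(0.49), np.float64(-0.01), np.float64(0.0)), (np.float64(0.49), np.float64(-0.27), np.float64(0.06)), (np.float64(0.5), np.float64(-0.56), np.float64(-0.0))]
[(np.float64(0.34), np.float64(0.52), np.float64(0.0)), (np.float64(0.34), np.float64(0.25), np.float64(0.0)), (np.float64(0.35), np.float64(-0.01), np.float64(0.05)), (np.float64(0.35), np.float64(-0.28), np.float64(-0.0)), (np.float64(0.36), np.float64(-0.55), np.float64(-0.0))]
[(np.float64(0.2), np.float64(0.51), np.float64(-0.0)), (np.float64(0.2), np.float64(0.24), np.float64(0.0)), (np.float64(0.21), np.float64(-0.02), np.float64(-0.0)), (np.float64(0.21), np.float64(-0.28), np.float64(0.0)), (np.float64(0.22), np.float64(-0.54), np.float64(0.0))]
```

View pics/top.png

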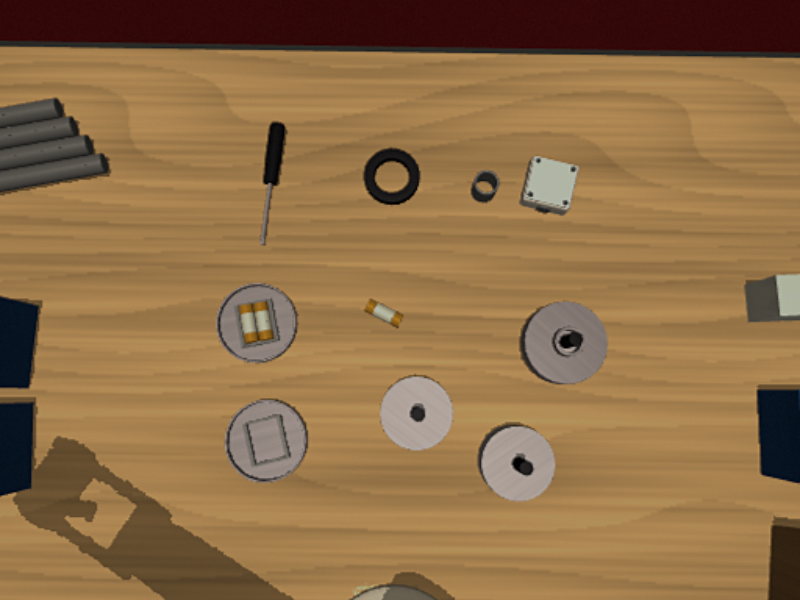

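View pics/side.png

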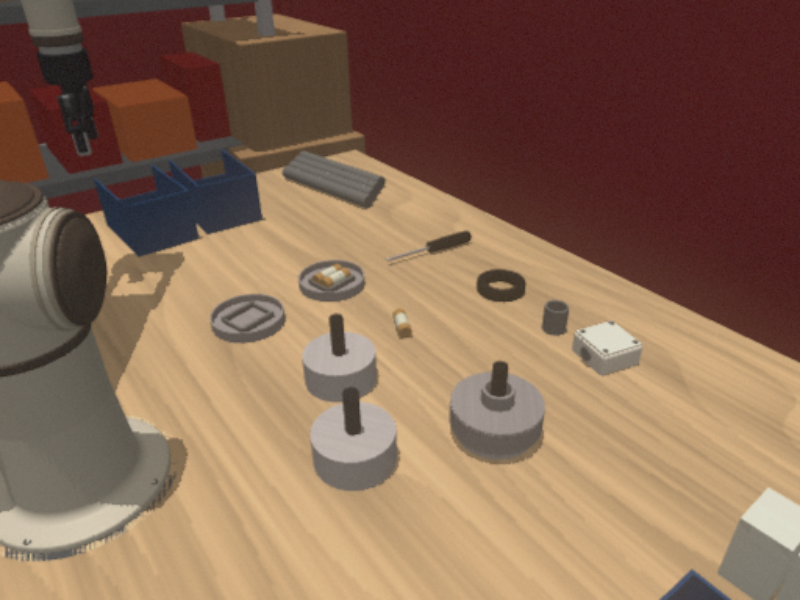

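The top view (800x600 px) shows:
- **Tins:** the one with fuses is at (257,323), the far one. An empty look-alike is at (267,440).
- **Lids with a knob:** the pair with a collar is at (565,342), farthest right. Look-alikes are at (416,413) and (517,463).
- **Loose fuse:** (384,313).

The bystanders are all in the top row. I choose (257,323), (565,342) and (384,313).

Run:
```python
from h import *
import pickle
a,b=pickle.load(open("s.pkl","rb"))
from scipy.optimize import least_squares
def circ(p):
    f=lambda q:np.hypot(p[:,0]-q[0],p[:,1]-q[1])-q[2]
    return least_squares(f,[*p[:,:2].mean(0),.05],loss="soft_l1",f_scale=.001).x
def rect(p):
    return cv2.minAreaRect((p[:,:2]*1000).astype(np.float32))
for nm,W in(("top",np.load("top.npy")),("side",np.load("side.npy"))):
    F=W.reshape(-1,3); F=F[~np.isnan(F[:,0])]
    T=np.load("top.npy"); 
    def near(u,v,r,z0,z1):
        c=T[int(v*.64),int(u*.64)]; d=np.hypot(F[:,0]-c[0],F[:,1]-c[1])
        return F[(d<r)&(F[:,2]>z0)&(F[:,2]<z1)]
    p=near(384,313,.05,.008,.03); print(nm,"fuse n",len(p),p.mean(0).round(4),p[:,2].max().round(4),rect(p))
    p=near(257,323,.045,.0225,.035); print(" inner fuses",len(p),p.mean(0).round(4),p[:,2].max().round(4),rect(p))
    p=near(257,323,.08,.015,.0225);c=p[:,:2].mean(0);p=p[np.hypot(*(p[:,:2]-c).T)>.05];print(" tin rim",len(p),circ(p).round(4))
    p=near(565,342,.05,.095,.13); print(" knob",len(p),p.mean(0).round(4),p[:,2].max().round(4),p[:,:2].min(0).round(4),p[:,:2].max(0).round(4))
    p=near(565,342,.09,.05,.058); print(" plate",len(p),p.mean(0).round(4),cv2.minEnclosingCircle((p[:,:2]*1000).astype(np.float32)))
    p=near(565,342,.05,.072,.08); print(" collar",len(p),cv2.minEnclosingCircle((p[:,:2]*1000).astype(np.float32)))
im=a["image"]; c=np.hstack([cv2.resize(im[170:245,130:205],(400,400)),cv2.resize(im[170:245,210:285],(400,400))]); save("crop.png",c)
```

```text
top fuse n 215 [0.517  0.0236 0.0195] 0.0268 ((517.3198852539062, 23.497894287109375), (58.031593322753906, 21.28700828552246), 63.926876068115234)
 inner fuses 356 [0.4992 0.2206 0.0267] 0.0324 ((499.4747314453125, 220.52296447753906), (59.67619323730469, 41.64057540893555), 11.029581069946289)
 tin rim 226 [0.499  0.2206 0.0602]
 knob 81 [ 0.473  -0.2474  0.1095] 0.116 [ 0.4635 -0.258 ] [ 0.4827 -0.239 ]
 plate 1857 [ 0.4719 -0.2485  0.054 ] ((472.2131042480469, -249.86451721191406), 62.25267028808594)
 collar 117 ((472.4720153808594, -250.0433807373047), 22.088014602661133)
side fuse n 138 [0.5104 0.0162 0.0188] 0.0247 ((513.5557250976562, 21.102073669433594), (62.11601257324219, 22.06831169128418), 61.80271530151367)
 inner fuses 160 [0.4952 0.2153 0.0267] 0.0303 ((496.04473876953125, 217.6988983154297), (62.00583267211914, 41.91421890258789), 9.150683403015137)
 tin rim 188 [0.4956 0.2183 0.0601]
 knob 113 [ 0.4669 -0.2545  0.1072] 0.1142 [ 0.4586 -0.2617] [ 0.4792 -0.2435]
 plate 1554 [ 0.4611 -0.2604  0.0544] ((467.4554138183594, -251.42630004882812), 63.45500183105469)
 collar 149 ((468.8087158203125, -252.29574584960938), 22.947166442871094)
```

View pics/crop.png

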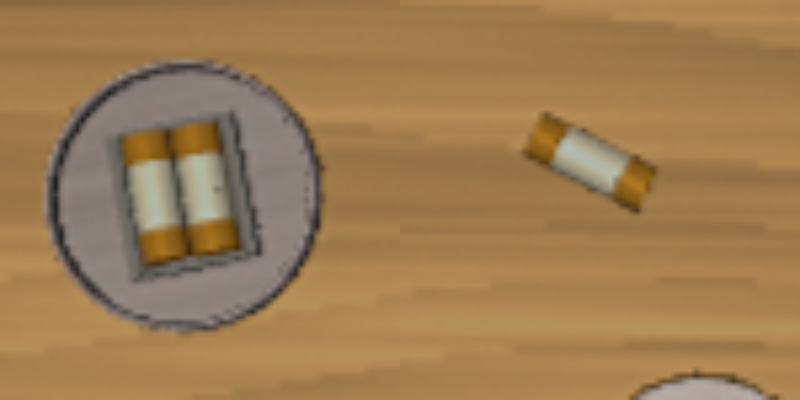

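The crops confirm the choice: the tin holds two fuses at about 11° yaw, and the loose fuse is at about 64°. Next I plan the approach.

```bash
cat >> h.py <<'E'
from scipy.spatial.transform import Rotation as Rot
def plan(pos,yaw_deg,n,grip):
    # rows from the measured pose to a tool-down pose, even steps, in tool axes
    o=arm.get_obs(); R=Rot.from_euler("xyz",o["ee_rot"]); y0=np.degrees(o["ee_rot"][2])
    dy=(yaw_deg-y0+180)%360-180; d=(np.array(pos)-o["eef_pos"])/n*100
    print("from",o["eef_pos"].round(4),round(y0,2),"t",round(o["t"],2),"grip",round(o["grip_width"],3),"F",np.round(o["contact_force"],1))
    for i in range(n):
        Ri=Rot.from_rotvec([0,0,np.radians(dy*i/n)])*R
        print([grip,[round(float(x),2) for x in Ri.inv().apply(d)],round(-dy/n,2)],end=",")
    print()
E
python3 -c "
from h import *
plan([.517,.0235,.15],-26.1,24,5)"
```

```text
from [0.2038 0.5371 0.2304] 69.21 t 0.1 grip 1.005 F [ 0.3 -0.4  0.4]
[5, [-1.54, 1.98, 0.34], np.float64(3.97)],[5, [-1.4, 2.08, 0.34], np.float64(3.97)],[5, [-1.25, 2.17, 0.34], np.float64(3.97)],[5, [-1.1, 2.25, 0.34], np.float64(3.97)],[5, [-0.94, 2.32, 0.34], np.float64(3.97)],[5, [-0.77, 2.38, 0.34], np.float64(3.97)],[5, [-0.61, 2.43, 0.34], np.float64(3.97)],[5, [-0.44, 2.47, 0.33], np.float64(3.97)],[5, [-0.26, 2.49, 0.33], np.float64(3.97)],[5, [-0.09, 2.5, 0.33], np.float64(3.97)],[5, [0.08, 2.51, 0.33], np.float64(3.97)],[5, [0.26, 2.49, 0.33], np.float64(3.97)],[5, [0.43, 2.47, 0.33], np.float64(3.97)],[5, [0.6, 2.43, 0.33], np.float64(3.97)],[5, [0.77, 2.39, 0.33], np.float64(3.97)],[5, [0.93, 2.33, 0.33], np.float64(3.97)],[5, [1.09, 2.26, 0.33], np.float64(3.97)],[5, [1.24, 2.18, 0.33], np.float64(3.97)],[5, [1.39, 2.09, 0.33], np.float64(3.97)],[5, [1.53, 1.99, 0.33], np.float64(3.97)],[5, [1.66, 1.87, 0.33], np.float64(3.97)],[5, [1.79, 1.75, 0.33], np.float64(3.97)],[5, [1.91, 1.63, 0.33], np.float64(3.97)],[5, [2.02, 1.49, 0.33], np.float64(3.97)],
```

Call:
{"fn": "jog_arm", "kwargs": {"series": [[5, [-1.5, 2.0, 0.3], 4], [5, [-1.4, 2.1, 0.3], 4], [5, [-1.2, 2.2, 0.3], 4], [5, [-1.1, 2.2, 0.3], 4], [5, [-0.9, 2.3, 0.3], 4], [5, [-0.8, 2.4, 0.3], 4], [5, [-0.6, 2.4, 0.3], 4], [5, [-0.4, 2.5, 0.3], 4], [5, [-0.3, 2.5, 0.3], 4], [5, [-0.1, 2.5, 0.3], 4], [5, [0.1, 2.5, 0.3], 4], [5, [0.3, 2.5, 0.3], 4]]}}

```text
t: 1.1
eef_pos: [0.3611, 0.2802, 0.1948]
ee_rot: [-3.142, 0.001, 0.367]
contact_force: [0.6, 0.0, -0.4]
grip_width: 0.584
```

Call:
{"fn": "jog_arm", "kwargs": {"series": [[5, [0.4, 2.5, 0.3], 4], [5, [0.6, 2.4, 0.3], 4], [5, [0.8, 2.4, 0.3], 4], [5, [0.9, 2.3, 0.3], 4], [5, [1.1, 2.3, 0.3], 4], [5, [1.2, 2.2, 0.3], 4], [5, [1.4, 2.1, 0.3], 4], [5, [1.5, 2.0, 0.3], 4], [5, [1.7, 1.9, 0.3], 4], [5, [1.8, 1.7, 0.3], 4], [5, [1.9, 1.6, 0.3], 4], [5, [2.0, 1.5, 0.3], 3]]}}

```text
t: 2.1
eef_pos: [0.5152, 0.0219, 0.1587]
ee_rot: [3.141, 0.001, -0.454]
contact_force: [0.2, -0.2, -0.5]
grip_width: 0.583
```

```bash
cat >> h.py <<'E'
def wcloud(o,s):
    h,w=s["range_z"].shape; u,v=np.meshgrid(np.arange(w),np.arange(h)); z=s["range_z"].astype(float)
    x=(u-s["cx"])/s["fx"]; y=(v-s["cy"])/s["fy"]; th=np.hypot(x,y); k=np.where(th>1e-9,np.tan(th)/np.maximum(th,1e-9),1)
    P=np.stack([x*k*z,y*k*z,z],-1); H=np.array(s["hand_eye"])
    T=P@H[:3,:3].T+H[:3,3]
    W=T@Rot.from_euler("xyz",o["ee_rot"]).as_matrix().T+o["eef_pos"]; W[(z==0)|(th>1.3)]=np.nan
    return W
def rect(p): return cv2.minAreaRect((p[:,:2]*1000).astype(np.float32))
def sel(W,c,r,z0,z1):
    F=W.reshape(-1,3); F=F[~np.isnan(F[:,0])]
    return F[(np.hypot(F[:,0]-c[0],F[:,1]-c[1])<r)&(F[:,2]>z0)&(F[:,2]<z1)]
E
python3 -c "
from h import *
plan([.517,.0235,.15],-26.1,1,5)
o=arm.get_obs(); s=arm.snapshot('wrist'); W=wcloud(o,s)
p=sel(W,(.517,.0235),.05,.006,.03); print(len(p),p.mean(0),p[:,2].max(),rect(p))
p=sel(W,(.517,.0235),.06,-.02,.005); print(len(p),np.median(p[:,2]))
save('w1.png',s['image'])"
```

```text
from [0.5152 0.0219 0.1587] -25.99 t 2.1 grip 0.583 F [ 0.2 -0.2 -0.5]
[5, [0.09, -0.22, 0.87], np.float64(0.11)],
1325 [0.51549283 0.02476897 0.0195951 ] 0.024663530597156008 ((514.7109375, 22.96678924560547), (59.074275970458984, 21.79951286315918), 63.382442474365234)
8614 0.0002774845391426556
```

View pics/w1.png

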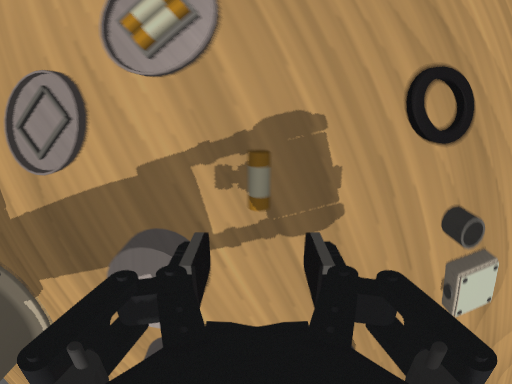

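The wrist view shows the fuse at (259,180), aligned with and centred between the jaws. I go down and grip it.

Call:
{"fn": "jog_arm", "kwargs": {"series": [[5, [0, -0.1, 2.5], 0], [5, [0, 0, 2.5], 0], [5, [0, 0, 2.5], 0], [5, [0, 0, 2.5], 0], [5, [0, 0, 2], 0], [5, [0, 0, 1.5], 0], [5, [0, 0, 1], 0], [5, [0, 0, 0.7], 0], [5, [0, 0, 0.2], 0], [5, [0, 0, 0], 0]]}}

```text
t: 2.98
eef_pos: [0.5155, 0.0239, 0.0053]
ee_rot: [3.142, 0.0, -0.45]
contact_force: [0.6, 0.2, -0.4]
grip_width: 0.588
```

Call:
{"fn": "jog_arm", "kwargs": {"series": [[0, [0, 0, 0], 0], [0, [0, 0, 0], 0], [0, [0, 0, 0], 0], [0, [0, 0, 0], 0], [0, [0, 0, 0], 0], [0, [0, 0, 0], 0], [0, [0, 0, 0], 0], [0, [0, 0, 0], 0]]}}

```text
t: 3.65
eef_pos: [0.5166, 0.0237, 0.0066]
ee_rot: [-3.141, -0.002, -0.45]
contact_force: [-1.7, 0.5, 5.4]
grip_width: 0.231
```

Call:
{"fn": "jog_arm", "kwargs": {"series": [[0, [0, 0, -0.3], 0], [0, [0, 0, -0.7], 0], [0, [0, 0, -1], 0], [0, [0, 0, -1], 0], [0, [0, 0, -1.5], 0], [0, [0, 0, -1.5], 0], [0, [0, 0, -1], 0], [0, [0, 0, -0.5], 0], [0, [0, 0, -0.3], 0]]}}

```text
t: 4.4
eef_pos: [0.5161, 0.0238, 0.0846]
ee_rot: [-3.141, -0.002, -0.45]
contact_force: [-0.4, 0.2, -1.2]
grip_width: 0.228
```

```bash
python3 -c "
from h import *
plan([.498,.2206,.082],-79,24,0)
o=arm.get_obs(); s=arm.snapshot('wrist'); W=wcloud(o,s)
p=sel(W,(.499,.2206),.03,.0225,.035); print(len(p),p.mean(0),rect(p))
p=sel(W,(.499,.2206),.08,.015,.0225);p=p[np.hypot(*(p[:,:2]-[.499,.2206]).T)>.05];print(rect(p))
p=sel(W,o['eef_pos'],.03,.03,.1); print('held',len(p),p.mean(0) if len(p) else '')
save('w2.png',s['image'])"
```

```text
from [0.5161 0.0238 0.0846] -25.79 t 4.4 grip 0.228 F [-0.4  0.2 -1.2]
[0, [-0.42, -0.71, 0.01], np.float64(2.22)],[0, [-0.45, -0.69, 0.01], np.float64(2.22)],[0, [-0.48, -0.67, 0.01], np.float64(2.22)],[0, [-0.5, -0.65, 0.01], np.float64(2.22)],[0, [-0.53, -0.63, 0.01], np.float64(2.22)],[0, [-0.55, -0.61, 0.01], np.float64(2.22)],[0, [-0.58, -0.59, 0.01], np.float64(2.22)],[0, [-0.6, -0.57, 0.01], np.float64(2.22)],[0, [-0.62, -0.54, 0.01], np.float64(2.22)],[0, [-0.64, -0.52, 0.01], np.float64(2.22)],[0, [-0.66, -0.49, 0.01], np.float64(2.22)],[0, [-0.68, -0.47, 0.01], np.float64(2.22)],[0, [-0.7, -0.44, 0.01], np.float64(2.22)],[0, [-0.71, -0.41, 0.01], np.float64(2.22)],[0, [-0.73, -0.39, 0.01], np.float64(2.22)],[0, [-0.74, -0.36, 0.01], np.float64(2.22)],[0, [-0.76, -0.33, 0.01], np.float64(2.22)],[0, [-0.77, -0.3, 0.01], np.float64(2.22)],[0, [-0.78, -0.27, 0.01], np.float64(2.22)],[0, [-0.79, -0.24, 0.01], np.float64(2.22)],[0, [-0.8, -0.21, 0.01], np.float64(2.22)],[0, [-0.8, -0.18, 0.01], np.float64(2.22)],[0, [-0.81, -0.15, 0.01], np.float64(2.22)],[0, [-0.82, -0.11, 0.01], np.float64(2.22)],
811 [0.4851526  0.20758183 0.02631072] ((483.16986083984375, 207.45233154296875), (19.69183349609375, 45.9768180847168), 53.13394546508789)
((477.09619140625, 194.0379180908203), (58.61400604248047, 123.77630615234375), 53.42279815673828)
held 4277 [0.51740438 0.02881295 0.09659509]
```

Call:
{"fn": "jog_arm", "kwargs": {"series": [[0, [-0.4, -0.7, 0], 2.2], [0, [-0.9, -1.4, 0], 4.4], [0, [-1.0, -1.3, 0], 4.5], [0, [-1.1, -1.2, 0], 4.5], [0, [-1.2, -1.2, 0], 4.5], [0, [-1.2, -1.1, 0], 4.5], [0, [-1.3, -1.0, 0], 4.5], [0, [-1.4, -0.9, 0], 4.5], [0, [-1.4, -0.8, 0], 4.5], [0, [-1.5, -0.7, 0], 4.5], [0, [-1.5, -0.6, 0], 4.5], [0, [-1.6, -0.5, 0], 4.5]]}}

```text
t: 5.45
eef_pos: [0.5064, 0.2135, 0.0823]
ee_rot: [3.14, 0.0, -1.355]
contact_force: [-0.4, -0.5, -0.6]
grip_width: 0.228
```

Call:
{"fn": "jog_arm", "kwargs": {"series": [[0, [-1.2, -0.3, 0], 2], [0, [-1.2, -0.2, 0], 1.6], [0, [-0.6, -0.1, 0], 1], [0, [0, 0, 0], 0]]}}

```text
t: 5.78
eef_pos: [0.5065, 0.2445, 0.0823]
ee_rot: [3.14, 0.0, -1.43]
contact_force: [0.2, -0.2, -0.9]
grip_width: 0.227
```

```bash
python3 -c "
from h import *
plan([.498,.2206,.082],-79,1,0)
o=arm.get_obs(); s=arm.snapshot('wrist'); W=wcloud(o,s)
p=sel(W,(.499,.2206),.08,.015,.0225);p=p[np.hypot(*(p[:,:2]-[.499,.2206]).T)>.05];print('rim',len(p),cv2.minEnclosingCircle((p[:,:2]*1000).astype(np.float32)))
p=sel(W,(.499,.2206),.045,.0225,.035); print('tin fuses',len(p),rect(p))
t=arm.snapshot('side'); T=cloud(t)
p=sel(T,o['eef_pos'],.045,.05,.13)
np.save('T.npy',T)
im=t['image']; c=T-o['eef_pos']; m=(np.abs(c)<.05).all(-1); v,u=np.where(m); print(u.min(),u.max(),v.min(),v.max())
for nm in [s['image'][130:384,100:420], im[max(0,int(v.mean())-50):int(v.mean())+50,int(u.mean())-60:int(u.mean())+60]]: print(nm.shape)
save('w2.png',np.hstack([cv2.resize(s['image'],(512,384)),cv2.resize(nm,(288,384))]))"
```

```text
from [0.5065 0.2445 0.0823] -81.93 t 5.78 grip 0.227 F [ 0.2 -0.2 -0.9]
[0, [2.24, 1.18, 0.03], np.float64(-2.93)],
rim 1675 ((496.9415588378906, 220.37728881835938), 62.07633972167969)
tin fuses 1932 ((496.6207580566406, 220.58566284179688), (60.770816802978516, 42.16135025024414), 13.720451354980469)
197 219 135 158
(254, 320, 3)
(100, 120, 3)
```

View pics/w2.png

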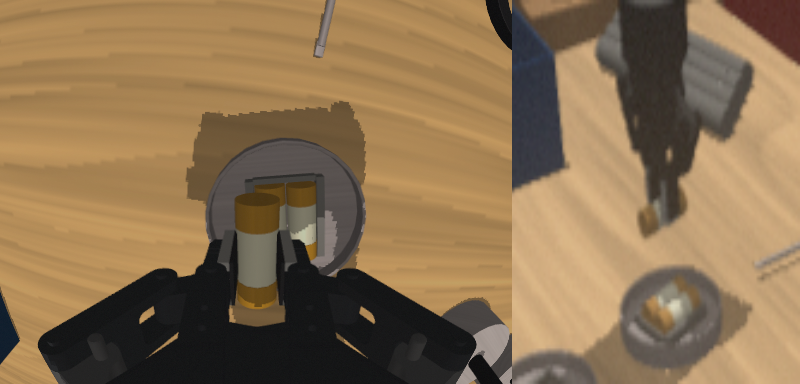

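The wrist view shows the fuse firmly in the jaws at (258,250), with the tin behind it. I overshot slightly in y. I measure the fuse in the tool frame next.

```bash
python3 -c "
from h import *
o=arm.get_obs(); s=arm.snapshot('wrist'); W=wcloud(o,s)
R=Rot.from_euler('xyz',o['ee_rot']).as_matrix(); T=(W-o['eef_pos'])@R
q=T[200:300,238:278].reshape(-1,3); q=q[(np.abs(q[:,0])<.015)&(q[:,2]<.03)]
print('tool frame pct',np.nanpercentile(q,[1,50,99],axis=0).round(4))
for y in np.arange(-.035,.035,.01):
    k=q[np.abs(q[:,1]-y)<.004]; print(round(y,3),len(k),k[:,2].min().round(4) if len(k) else '',k[k[:,2]<k[:,2].min()+.002][:,0].mean().round(4) if len(k) else '')
p=sel(W,(.4968,.2205),.045,.0255,.035); print('top of fuses',len(p),rect(p))
plan([.4968,.2205,.06],-79,6,0)"
```

```text
tool frame pct [[-0.0099 -0.0271 -0.0168]
 [-0.0002 -0.0039 -0.0142]
 [ 0.0096  0.0266 -0.0072]]
-0.035 0  
-0.025 690 -0.0171 -0.0002
-0.015 606 -0.0171 -0.0004
-0.005 581 -0.017 -0.0003
0.005 548 -0.0258 0.0092
0.015 503 -0.0254 0.0093
0.025 322 -0.017 -0.0002
0.035 0  
top of fuses 1234 ((496.65118408203125, 220.87220764160156), (59.47221374511719, 38.77391052246094), 12.606146812438965)
from [0.5069 0.243  0.0827] -81.96 t 5.93 grip 0.223 F [-0.4  1.1 -0.3]
[0, [0.35, 0.22, 0.38], np.float64(-0.49)],[0, [0.35, 0.22, 0.38], np.float64(-0.49)],[0, [0.34, 0.23, 0.38], np.float64(-0.49)],[0, [0.34, 0.23, 0.38], np.float64(-0.49)],[0, [0.34, 0.23, 0.38], np.float64(-0.49)],[0, [0.34, 0.23, 0.38], np.float64(-0.49)],
```

Call:
{"fn": "jog_arm", "kwargs": {"series": [[0, [0.4, 0.2, 0], -0.7], [0, [0.4, 0.3, 0], -0.7], [0, [0.4, 0.3, 0], -0.7], [0, [0.4, 0.3, 0], -0.6], [0, [0.3, 0.2, 0], -0.7], [0, [0.2, 0.1, 0.5], -0.6], [0, [0, 0, 0.8], 0], [0, [0, 0, 0.8], 0], [0, [0, 0, 0], 0], [0, [0, 0, 0], 0]]}}

```text
t: 6.77
eef_pos: [0.4962, 0.2204, 0.0611]
ee_rot: [3.139, 0.0, -1.361]
contact_force: [-0.8, -0.3, 0.7]
grip_width: 0.227
```

```bash
python3 -c "
from h import *
plan([.4968,.2205,.031],-78,6,0)
o=arm.get_obs(); t=arm.snapshot('top'); T=cloud(t)
p=sel(T,(.498,.2205),.075,.015,.0225);p=p[np.hypot(*(p[:,:2]-[.498,.2205]).T)>.05];print('rim',len(p),cv2.minEnclosingCircle((p[:,:2]*1000).astype(np.float32)))"
```

```text
from [0.4962 0.2204 0.0611] -77.98 t 6.77 grip 0.227 F [-0.8 -0.3  0.7]
[0, [0.0, -0.01, 0.5], np.float64(0.0)],[0, [0.0, -0.01, 0.5], np.float64(0.0)],[0, [0.0, -0.01, 0.5], np.float64(0.0)],[0, [0.0, -0.01, 0.5], np.float64(0.0)],[0, [0.0, -0.01, 0.5], np.float64(0.0)],[0, [0.0, -0.01, 0.5], np.float64(0.0)],
rim 115 ((498.8959045410156, 220.94723510742188), 61.860321044921875)
```

Call:
{"fn": "jog_arm", "kwargs": {"series": [[0, [0, 0, 0.6], 0], [0, [0, 0, 0.6], 0], [0, [0, 0, 0.6], 0], [0, [0, 0, 0.5], 0], [0, [0, 0, 0.3], 0], [0, [0, 0, 0.2], 0], [0, [0, 0, 0.2], 0], [0, [0, 0, 0], 0], [0, [0, 0, 0], 0]]}}

```text
t: 7.57
eef_pos: [0.4971, 0.2205, 0.0324]
ee_rot: [-3.141, 0.0, -1.361]
contact_force: [-0.6, -0.3, 0.1]
grip_width: 0.227
```

Call:
{"fn": "jog_arm", "kwargs": {"series": [[0, [0, 0, 0.1], 0], [0, [0, 0, 0.1], 0], [0, [0, 0, 0], 0], [0, [0, 0, 0], 0]]}}

```text
t: 7.9
eef_pos: [0.4976, 0.2205, 0.0314]
ee_rot: [-3.141, -0.0, -1.361]
contact_force: [-2.6, -1.3, 5.9]
grip_width: 0.229
```

Contact is at about 6 N, so I release.

Call:
{"fn": "jog_arm", "kwargs": {"series": [[2.4, [0, 0, 0], 0], [2.6, [0, 0, 0], 0], [2.8, [0, 0, 0], 0], [3.2, [0, 0, 0], 0], [3.6, [0, 0, 0], 0], [3.6, [0, 0, 0], 0], [3.6, [0, 0, -0.3], 0], [3.6, [0, 0, -1], 0], [3.6, [0, 0, -2], 0], [3.6, [0, 0, -3], 0], [3.6, [0, 0, -3], 0], [3.6, [0, 0, -3], 0]]}}

```text
t: 8.9
eef_pos: [0.4969, 0.2204, 0.1554]
ee_rot: [-3.141, 0.0, -1.361]
contact_force: [0.6, 0.1, 0.3]
grip_width: 0.428
```

```bash
python3 -c "
from h import *
plan([.4968,.2205,.2],-78,1,3)
o=arm.get_obs(); s=arm.snapshot('wrist'); W=wcloud(o,s)
p=sel(W,(.4968,.2205),.05,.031,.06); print('upper',len(p),p.mean(0),p[:,2].max(),rect(p))
p=sel(W,(.4968,.2205),.08,.015,.0225);p=p[np.hypot(*(p[:,:2]-[.4968,.2205]).T)>.05];print('rim',len(p),cv2.minEnclosingCircle((p[:,:2]*1000).astype(np.float32)))
p=sel(W,(.4968,.2205),.045,.0225,.029); print('lower',len(p),rect(p))
save('w3.png',s['image'])"
```

```text
from [0.4969 0.2204 0.1554] -77.99 t 8.9 grip 0.428 F [0.6 0.1 0.3]
[3, [-0.01, 0.0, -4.46], np.float64(0.01)],
upper 1559 [0.49731021 0.22095309 0.04457615] 0.04872421572605648 ((495.3774108886719, 220.82125854492188), (58.910499572753906, 21.365116119384766), 12.714284896850586)
rim 1450 ((496.23065185546875, 220.16587829589844), 62.29613494873047)
lower 1220 ((496.6165466308594, 220.47225952148438), (59.75762939453125, 43.0567626953125), 12.349858283996582)
```

View pics/w3.png

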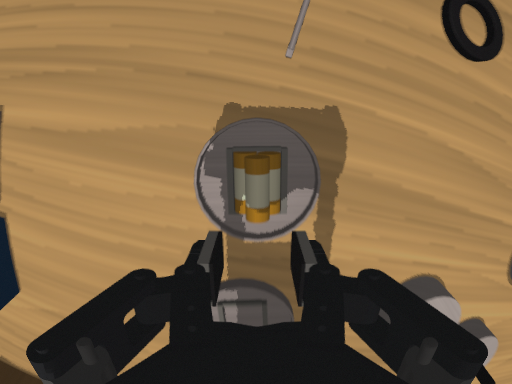

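The loose fuse lies saddled at (258,188), on the tin's centre line and within about 1.5 mm of its centre. Next is the knob.

Call:
{"fn": "jog_arm", "kwargs": {"series": [[5, [1.5, 0.4, -1], 0], [5, [3, 0.8, -1], 0], [5, [3.5, 0.9, -1], 0], [5, [3.5, 1, -1], 0], [5, [3.5, 1, -0.5], 0], [5, [3.5, 1, 0], 0], [5, [3.5, 1, 0], 0], [5, [3.5, 1, 0], 0], [5, [3.5, 1, 0], 0], [5, [3.5, 1, 0], 0], [5, [3.5, 1, 0], 0], [5, [3.5, 1, 0], 0]]}}

```text
t: 9.95
eef_pos: [0.4704, -0.1908, 0.1992]
ee_rot: [-3.141, -0.001, -1.361]
contact_force: [0.9, -0.2, 0.4]
grip_width: 0.583
```

Call:
{"fn": "jog_arm", "kwargs": {"series": [[5, [3, 0.8, 0], 0], [5, [1.8, 0.4, 0], 0], [5, [0.5, 0.2, 0], 0], [5, [0, 0, 0], 0]]}}

```text
t: 10.28
eef_pos: [0.4678, -0.2448, 0.1988]
ee_rot: [-3.141, -0.0, -1.363]
contact_force: [-0.3, 0.3, -0.3]
grip_width: 0.583
```

```bash
cat >> h.py <<'E'
def disc(W,c,r,z0,z1):
    # centre of a horizontal round face: enclosing circle of its points
    p=sel(W,c,r,z0,z1); (x,y),R=cv2.minEnclosingCircle((p[:,:2]*1000).astype(np.float32)); return len(p),round(x,1),round(y,1),round(R,1),np.median(p[:,2]).round(4)
E
python3 -c "
from h import *
plan([.4705,-.248,.2],-78,1,5)
o=arm.get_obs(); s=arm.snapshot('wrist'); W=wcloud(o,s); c=(.471,-.248)
for n,a in dict(knobtop=(.03,.109,.12),collar=(.035,.0735,.079),plate=(.08,.0515,.057)).items(): print(n,disc(W,c,*a))
save('w4.png',s['image'])"
```

```text
from [ 0.4678 -0.2448  0.1988] -78.1 t 10.28 grip 0.583 F [-0.3  0.3 -0.3]
[5, [0.37, -0.19, -0.12], np.float64(-0.1)],
knobtop (459, 470.3, -249.6, 10.1, np.float64(0.1123))
collar (617, 469.9, -250.4, 21.9, np.float64(0.0761))
plate (9615, 469.8, -250.4, 62.1, np.float64(0.0543))
```

View pics/w4.png

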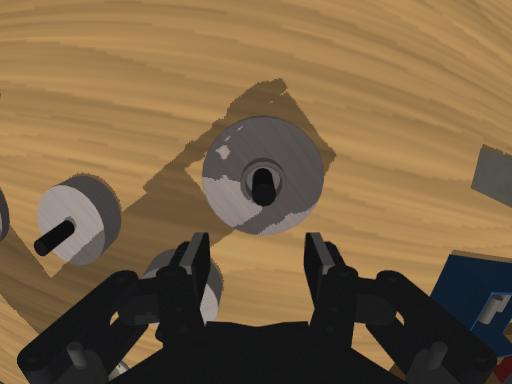

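The wrist view shows the paired lids, with the collar and knob at (263,185) and centres agreeing within 1 mm. I centre over the knob, go down and grip it.

Call:
{"fn": "jog_arm", "kwargs": {"series": [[5, [0.5, -0.1, 0], 0], [5, [0, 0, 1.5], 0], [5, [0, 0, 2], 0], [5, [0, 0, 2], 0], [5, [0, 0, 2], 0], [5, [0, 0, 1.5], 0], [5, [0, 0, 1.2], 0], [5, [0, 0, 0.8], 0], [5, [0, 0, 0.5], 0], [5, [0, 0, 0], 0], [5, [0, 0, 0], 0]]}}

```text
t: 11.25
eef_pos: [0.4705, -0.2485, 0.0839]
ee_rot: [-3.141, -0.001, -1.361]
contact_force: [0.3, -0.7, -0.2]
grip_width: 0.586
```

Call:
{"fn": "jog_arm", "kwargs": {"series": [[0, [0, 0, 0], 0], [0, [0, 0, 0], 0], [0, [0, 0, 0], 0], [0, [0, 0, 0], 0], [0, [0, 0, 0], 0], [0, [0, 0, 0], 0], [0, [0, 0, 0], 0], [0, [0, 0, 0], 0]]}}

```text
t: 11.92
eef_pos: [0.4707, -0.2492, 0.0841]
ee_rot: [-3.14, -0.002, -1.361]
contact_force: [0.8, -2.7, 5.2]
grip_width: 0.215
```

Call:
{"fn": "jog_arm", "kwargs": {"series": [[0, [0, 0, -0.2], 0], [0, [0, 0, -0.5], 0], [0, [0, 0, -0.8], 0], [0, [0, 0, -1], 0], [0, [0, 0, -1], 0], [0, [0, 0, -1.5], 0], [0, [0, 0, -1.5], 0], [0, [0, 0, -1.5], 0], [0, [0, 0, -1.5], 0], [0, [0, 0, -1.5], 0], [0, [0, 0, -1], 0], [0, [0, 0, -0.5], 0]]}}

```text
t: 12.92
eef_pos: [0.4708, -0.2489, 0.2108]
ee_rot: [-3.139, -0.003, -1.361]
contact_force: [0.1, -1.3, -2.9]
grip_width: 0.209
```

```bash
python3 -c "
from h import *
o=arm.get_obs(); c=o['eef_pos'][:2]; dz=o['eef_pos'][2]-.084
print(o['eef_pos'],o['grip_width'],o['contact_force'])
t=cloud(arm.snapshot('top'));
print('top plate',disc(t,c,.08,.048+dz,.058+dz))
np.set_printoptions(suppress=True)
p=sel(t,c,.06,.045+dz,.062+dz); p=p[np.hypot(*(p[:,:2]-c).T)>.025]; A=np.c_[p[:,:2]-c,np.ones(len(p))]; print('tilt',np.linalg.lstsq(A,p[:,2],rcond=None)[0].round(4),dz)
"
```

```text
[ 0.47077986 -0.24894034  0.21075238] 0.2088250528507748 [ 0.10791435 -1.25337856 -2.94177616]
top plate (1195, 472.2, -248.5, 62.2, np.float64(0.1806))
tilt [ 0.0048 -0.0076  0.1807] 0.12675237880734325
```

The pair is held level with no slip. I carry it over to the tin.

Call:
{"fn": "jog_arm", "kwargs": {"series": [[0, [-0.5, -0.1, -0.3], 0], [0, [-1, -0.3, -0.5], 0], [0, [-1.5, -0.4, -0.3], 0], [0, [-2, -0.5, 0], 0], [0, [-2, -0.5, 0], 0], [0, [-2, -0.6, 0], 0], [0, [-2, -0.5, 0], 0], [0, [-2, -0.6, 0], 0], [0, [-2, -0.5, 0], 0], [0, [-2, -0.6, 0], 0], [0, [-2, -0.5, 0], 0], [0, [-2, -0.6, 0], 0]]}}

```text
t: 13.97
eef_pos: [0.4812, -0.0286, 0.2189]
ee_rot: [3.141, 0.001, -1.36]
contact_force: [-0.0, -0.2, -3.2]
grip_width: 0.212
```

Call:
{"fn": "jog_arm", "kwargs": {"series": [[0, [-2, -0.5, 0], 0], [0, [-2, -0.6, 0], 0], [0, [-2, -0.5, 0], 0], [0, [-2, -0.6, 0], 0], [0, [-2, -0.5, 0], 0], [0, [-2, -0.6, 0], 0], [0, [-2, -0.5, 0], 0], [0, [-2, -0.5, 0], 0], [0, [-2, -0.6, 0], 0], [0, [-2, -0.5, 0], 0], [0, [-1.5, -0.4, 0], 0], [0, [-1, -0.3, 0], 0]]}}

```text
t: 14.97
eef_pos: [0.4934, 0.2043, 0.2188]
ee_rot: [3.14, 0.001, -1.359]
contact_force: [-0.6, -0.3, -3.9]
grip_width: 0.212
```

Call:
{"fn": "jog_arm", "kwargs": {"series": [[0, [-0.5, -0.1, 0], 0], [0, [0, 0, 0], 0], [0, [0, 0, 0], 0]]}}

```text
t: 15.22
eef_pos: [0.4945, 0.2066, 0.2191]
ee_rot: [3.141, -0.0, -1.361]
contact_force: [-0.0, -0.3, -3.7]
grip_width: 0.209
```

```bash
python3 -c "
from h import *
plan([.4966,.2203,.1],-78,1,0)"
```

```text
from [0.4945 0.2066 0.2191] -77.97 t 15.22 grip 0.209 F [-0.  -0.3 -3.7]
[0, [-1.31, -0.5, 11.91], np.float64(0.03)],
```

Call:
{"fn": "jog_arm", "kwargs": {"series": [[0, [-0.6, -0.2, 0], 0], [0, [-0.5, -0.2, 0], 0], [0, [-0.2, -0.1, 0], 0], [0, [0, 0, 1], 0], [0, [0, 0, 1.5], 0], [0, [0, 0, 1.5], 0], [0, [0, 0, 1.5], 0], [0, [0, 0, 1.5], 0], [0, [0, 0, 1.3], 0], [0, [0, 0, 1], 0], [0, [0, 0, 0.5], 0], [0, [0, 0, 0], 0]]}}

```text
t: 16.22
eef_pos: [0.4961, 0.2201, 0.1197]
ee_rot: [3.139, -0.0, -1.361]
contact_force: [-0.4, 0.6, -2.7]
grip_width: 0.214
```

```bash
python3 -c "
from h import *
plan([.4966,.2203,.112],-78,1,0)
o=arm.get_obs(); c=o['eef_pos'][:2]; dz=o['eef_pos'][2]-.084
a=arm.snapshot('top'); t=cloud(a)
print('outer',disc(t,c,.08,.048+dz,.059+dz)); print('knob',disc(t,c,.012,.106+dz,.12+dz))
p=sel(t,c,.06,.045+dz,.062+dz); p=p[np.hypot(*(p[:,:2]-c).T)>.035]; A=np.c_[p[:,:2]-c,np.ones(len(p))]; print('tilt',np.linalg.lstsq(A,p[:,2],rcond=None)[0].round(4))
b=arm.snapshot('side')['image']; save('s5.png',cv2.resize(b[110:210,160:280],(720,600)))
"
```

```text
from [0.4961 0.2201 0.1197] -78.0 t 16.22 grip 0.214 F [-0.4  0.6 -2.7]
[0, [-0.01, -0.06, 0.77], np.float64(0.0)],
outer (1006, 497.6, 219.3, 61.6, np.float64(0.0895))
knob (0, 0.0, 0.0, 0.0, np.float64(nan))
tilt [-0.001  -0.0039  0.0896]
  return _methods._mean(a, axis=axis, dtype=dtype,
  ret = ret.dtype.type(ret / rcount)
```

View pics/s5.png

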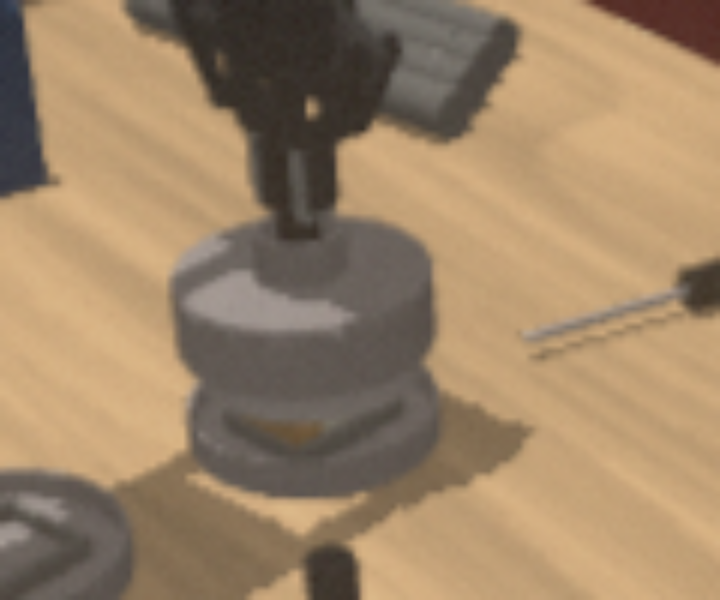

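The side view shows the pair level over the tin, with the pile inside the hood; everything is within about 1.5 mm. I nudge it and lower it gently.

Call:
{"fn": "jog_arm", "kwargs": {"series": [[0, [0, -0.1, 0.4], 0], [0, [0, 0, 0.4], 0], [0, [0, 0, 0.4], 0], [0, [0, 0, 0.3], 0], [0, [0, 0, 0.3], 0], [0, [0, 0, 0.2], 0], [0, [0, 0, 0.2], 0], [0, [0, 0, 0.2], 0], [0, [0, 0, 0], 0]]}}

```text
t: 17.07
eef_pos: [0.4978, 0.2206, 0.0968]
ee_rot: [3.141, -0.0, -1.361]
contact_force: [-0.5, 0.4, -3.2]
grip_width: 0.211
```

Call:
{"fn": "jog_arm", "kwargs": {"series": [[0, [0, 0, 0.1], 0], [0, [0, 0, 0.1], 0], [0, [0, 0, 0.1], 0], [0, [0, 0, 0], 0], [0, [0, 0, 0], 0]]}}

```text
t: 17.48
eef_pos: [0.498, 0.2207, 0.0943]
ee_rot: [3.142, -0.0, -1.361]
contact_force: [0.2, -1.1, -3.0]
grip_width: 0.214
```

Call:
{"fn": "jog_arm", "kwargs": {"series": [[0, [0, 0.1, 0.1], 0], [0, [0, 0, 0.1], 0], [0, [0, 0, 0.1], 0], [0, [0, 0, 0.1], 0], [0, [0, 0, 0], 0], [0, [0, 0, 0], 0]]}}

```text
t: 17.98
eef_pos: [0.497, 0.2205, 0.0903]
ee_rot: [3.142, 0.0, -1.361]
contact_force: [-0.1, -0.1, -3.9]
grip_width: 0.217
```

Call:
{"fn": "jog_arm", "kwargs": {"series": [[0, [0, 0, 0.1], 0], [0, [0, 0, 0.05], 0], [0, [0, 0, 0], 0], [0, [0, 0, 0], 0]]}}

```text
t: 18.32
eef_pos: [0.4973, 0.2204, 0.0901]
ee_rot: [-3.141, -0.0, -1.361]
contact_force: [-4.2, -2.3, 5.9]
grip_width: 0.213
```

It is on the floor: TCP at 0.0901 as predicted, force reversed to +6 N. I release and rise clear of the knob.

Call:
{"fn": "jog_arm", "kwargs": {"series": [[2.2, [0, 0, 0], 0], [2.5, [0, 0, 0], 0], [3, [0, 0, 0], 0], [4, [0, 0, 0], 0], [5, [0, 0, 0], 0], [5, [0, 0, 0], 0], [6.5, [0, 0, -0.5], 0], [6.5, [0, 0, -1.5], 0], [6.5, [0, 0, -2], 0], [6.5, [0, 0, -2.5], 0], [6.5, [0, 0, -2.5], 0], [6.5, [0, 0, 0], 0]]}}

```text
t: 19.32
eef_pos: [0.5004, 0.2212, 0.1851]
ee_rot: [-3.131, -0.0, -1.361]
contact_force: [1.3, -0.4, 1.2]
grip_width: 0.759
```

```bash
python3 -c "
from h import *
o=arm.get_obs(); s=arm.snapshot('wrist'); W=wcloud(o,s); c=(.497,.2205)
print(o['eef_pos'],o['grip_width'],o['contact_force'])
for n,a in dict(knobtop=(.02,.114,.125),collar=(.035,.079,.086),plate=(.08,.056,.064)).items(): print(n,disc(W,c,*a))
t=cloud(arm.snapshot('top'))
print('plate top',disc(t,c,.08,.054,.065)); print('knob top',disc(t,c,.02,.112,.125)); print('collar',disc(t,c,.035,.078,.087))
p=sel(t,c,.06,.05,.07); p=p[np.hypot(*(p[:,:2]-c).T)>.035]; A=np.c_[p[:,:2]-c,np.ones(len(p))]; print('tilt',np.linalg.lstsq(A,p[:,2],rcond=None)[0].round(4))
save('w6.png',s['image'])
"
```

```text
[0.50043409 0.2212302  0.18505627] 0.75940498015579 [ 1.31389848 -0.35915848  1.17422234]
knobtop (534, 497.1, 220.6, 9.9, np.float64(0.1182))
collar (696, 496.5, 219.9, 21.8, np.float64(0.082))
plate (10828, 496.6, 219.9, 61.9, np.float64(0.0602))
plate top (1283, 499.6, 219.9, 62.0, np.float64(0.0599))
knob top (58, 499.5, 221.0, 9.9, np.float64(0.1176))
collar (84, 498.8, 219.9, 21.7, np.float64(0.0818))
tilt [0.0058 0.0025 0.06  ]
```

View pics/w6.png

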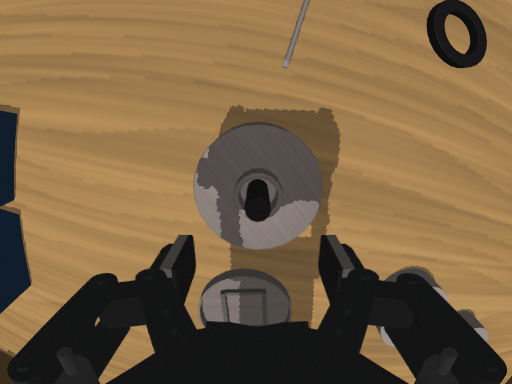

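The lids are seated: knob top 118 mm, collar 82 mm, plate 60 mm, level, within 1 mm of the tin's centre. The view shows the knob and collar at (258,195). Next I centre on the collar.

Call:
{"fn": "jog_arm", "kwargs": {"series": [[6.5, [0, 0.3, 0], 0], [6.5, [0.1, 0, 0], 0], [6.5, [0, 0, 0], 0], [6.5, [0, 0, 0], 0]]}}

```text
t: 19.75
eef_pos: [0.4937, 0.2187, 0.1777]
ee_rot: [3.14, 0.0, -1.361]
contact_force: [0.1, 0.1, 0.1]
grip_width: 0.763
```

```bash
python3 -c "
from h import *
plan([.4966,.2200,.067],-78,1,6.5); print(arm.get_obs()['ee_rot'])"
```

```text
from [0.4937 0.2187 0.1777] -77.99 t 19.75 grip 0.763 F [0.1 0.1 0.1]
[6.5, [-0.07, -0.34, 11.07], np.float64(0.01)],
[ 3.13963049e+00  2.90339987e-05 -1.36126364e+00]
```

Call:
{"fn": "jog_arm", "kwargs": {"series": [[6.5, [-0.1, -0.3, 0], 0], [6.5, [0, 0, 1], 0], [6.5, [0, 0, 1.5], 0], [6.5, [0, 0, 1.5], 0], [6.5, [0, 0, 1.5], 0], [6.5, [0, 0, 1.5], 0], [6.5, [0, 0, 1], 0], [6.5, [0, 0, 1], 0], [6.5, [0, 0, 0.5], 0], [6.5, [0, 0, 0], 0], [6.5, [0, 0, 0], 0]]}}

```text
t: 20.67
eef_pos: [0.4973, 0.2205, 0.084]
ee_rot: [-3.141, -0.0, -1.361]
contact_force: [0.2, -0.7, 0.2]
grip_width: 0.759
```

```bash
python3 -c "
from h import *
plan([.4966,.2200,.067],-78,1,6.5); print(arm.get_obs()['ee_rot'])"
```

```text
from [0.4973 0.2205 0.084 ] -77.98 t 20.67 grip 0.759 F [ 0.2 -0.7  0.2]
[6.5, [0.04, 0.08, 1.7], np.float64(0.02)],
[-3.14132891e+00 -2.15425098e-05 -1.36106732e+00]
```

Down the last 16 mm, then close on the collar.

Call:
{"fn": "jog_arm", "kwargs": {"series": [[6.5, [0, 0.1, 0.5], 0], [6.5, [0, 0, 0.5], 0], [6.5, [0, 0, 0.4], 0], [6.5, [0, 0, 0.2], 0], [6.5, [0, 0, 0], 0], [6.5, [0, 0, 0], 0]]}}

```text
t: 21.17
eef_pos: [0.496, 0.2202, 0.0677]
ee_rot: [3.141, 0.0, -1.361]
contact_force: [-0.8, 0.3, -0.1]
grip_width: 0.765
```

Call:
{"fn": "jog_arm", "kwargs": {"series": [[5.5, [0, 0, 0], 0], [5, [0, 0, 0], 0], [4.6, [0, 0, 0], 0], [4, [0, 0, 0], 0], [3, [0, 0, 0], 0], [2, [0, 0, 0], 0], [0, [0, 0, 0], 0], [0, [0, 0, 0], 0], [0, [0, 0, 0], 0], [0, [0, 0, 0], 0]]}}

```text
t: 22.0
eef_pos: [0.4966, 0.2204, 0.0685]
ee_rot: [-3.14, -0.0, -1.361]
contact_force: [-0.8, -1.0, 5.5]
grip_width: 0.482
```

Call:
{"fn": "jog_arm", "kwargs": {"series": [[0, [0, 0, -0.2], 0], [0, [0, 0, -0.4], 0], [0, [0, 0, -0.6], 0], [0, [0, 0, -0.6], 0], [0, [0, 0, -0.8], 0], [0, [0, 0, -0.8], 0], [0, [0, 0, -0.6], 0], [0, [0, 0, 0], 0], [0, [0, 0, 0], 0]]}}

```text
t: 22.75
eef_pos: [0.4965, 0.2203, 0.1085]
ee_rot: [-3.14, -0.0, -1.361]
contact_force: [-0.1, 0.1, -1.1]
grip_width: 0.481
```

```bash
python3 -c "
from h import *
o=arm.get_obs(); c=(.497,.2205); dz=o['eef_pos'][2]-.0685
print(o['eef_pos'],o['grip_width'],o['contact_force'])
t=cloud(arm.snapshot('top')); 
print('plate',disc(t,c,.08,.052+dz,.067+dz))
p=sel(t,c,.06,.05+dz,.07+dz); p=p[np.hypot(*(p[:,:2]-c).T)>.035]; A=np.c_[p[:,:2]-c,np.ones(len(p))]; print('tilt',np.linalg.lstsq(A,p[:,2],rcond=None)[0].round(4),'expect',.06+dz)
b=arm.snapshot('side')['image']; save('s7.png',cv2.resize(b[110:210,160:280],(720,600)))
"
```

```text
[0.49647396 0.22034566 0.10846073] 0.48050675006322036 [-0.12598909  0.09748215 -1.13312521]
plate (926, 498.9, 220.8, 62.0, np.float64(0.0999))
tilt [0.0049 0.002  0.0998] expect 0.09996072853741964
```

View pics/s7.png

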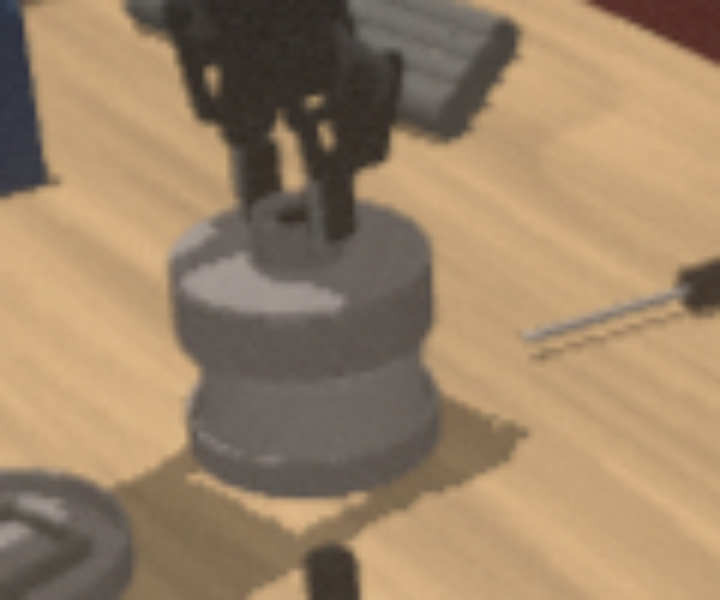

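The outer lid rises alone and level, with the inner lid still seated in the tin (around (310,420)). I lift it another 75 mm.

Call:
{"fn": "jog_arm", "kwargs": {"series": [[0, [0, 0, -0.4], 0], [0, [0, 0, -0.7], 0], [0, [0, 0, -0.9], 0], [0, [0, 0, -0.9], 0], [0, [0, 0, -0.9], 0], [0, [0, 0, -0.9], 0], [0, [0, 0, -0.9], 0], [0, [0, 0, -0.9], 0], [0, [0, 0, -0.6], 0], [0, [0, 0, -0.4], 0], [0, [0, 0, 0], 0], [0, [0, 0, 0], 0]]}}

```text
t: 23.85
eef_pos: [0.496, 0.2202, 0.1828]
ee_rot: [3.141, 0.0, -1.361]
contact_force: [-0.4, 0.1, -2.0]
grip_width: 0.479
```

Call:
{"fn": "jog_arm", "kwargs": {"series": [[0, [0, 0, 0], 0], [0, [0, 0, 0], 0], [0, [0, 0, 0], 0], [0, [0, 0, 0], 0], [0, [0, 0, 0], 0], [0, [0, 0, 0], 0]]}}

```text
t: 24.35
eef_pos: [0.496, 0.2203, 0.1827]
ee_rot: [3.141, -0.0, -1.361]
contact_force: [-0.4, -0.1, -1.6]
grip_width: 0.476
```

```bash
python3 -c "
from h import *
o=arm.get_obs(); c=(.497,.2205); dz=o['eef_pos'][2]-.0685
print(o['eef_pos'],o['grip_width'],o['contact_force'],abs(o['dq']).max(),o['t'])
t=cloud(arm.snapshot('top')); 
p=sel(t,c,.06,.05+dz,.07+dz); p=p[np.hypot(*(p[:,:2]-c).T)>.035]; A=np.c_[p[:,:2]-c,np.ones(len(p))]; print('tilt',np.linalg.lstsq(A,p[:,2],rcond=None)[0].round(4),'expect',.06+dz)
a=arm.snapshot('side'); b=a['image']; T=cloud(a)
p=sel(T,c,.056,.05,.06); print('inner top face',len(p),np.median(p[:,2])); p=sel(T,c,.015,.07,.125); print('knob',len(p),p.mean(0),p[:,2].max()); p=sel(T,c,.07,.127,.2); print('outer lowest',p[:,2].min())
save('s8.png',cv2.resize(b[80:200,150:294],(720,600)))
"
```

```text
[0.49600289 0.22025575 0.18267117] 0.4762460365209113 [-0.35764201 -0.12832979 -1.63759721] 0.0020988775484623015 24.35
tilt [0.0035 0.0019 0.1742] expect 0.1741711738984539
inner top face 519 0.0567597297656553
knob 95 [0.49337092 0.21264578 0.09080534] 0.11259876517787196
outer lowest 0.13701921908287662
```

View pics/s8.png

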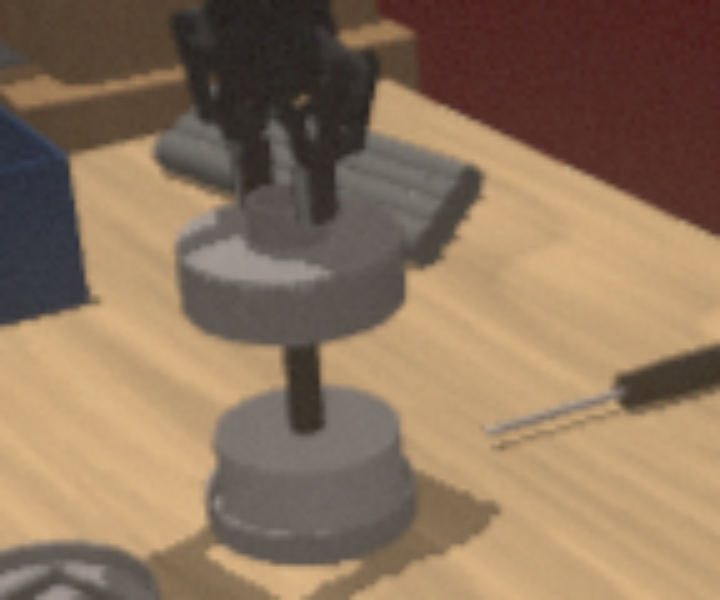

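The outer lid is held level at (290,270), with its lower edge at about 137 mm and clear above the knob. The inner lid is seated at (307,470). I hand the job in.

```bash
python3 -c "
from bench import arm
print(arm.sign_off())"
```

```text
the job is handed in; nothing more can be done
None
```

The job is done and handed in at about 24 s of the 59 s allowed; signing off gave no verdict.

- **Fuse:** I laid the loose fuse in the groove. The wrist camera showed it within about 1.5 mm of the tin's centre and in line with the two lower fuses. The lid has hidden it since then, so I could not check the pile again afterwards.
- **Lids lowered:** I carried the nested pair over by the knob and lowered it until it touched the floor, about 6 N at the expected height. After I let go, the knob top was at 118 mm and the lid was level, less than 1 mm off the tin's centre.
- **Outer lid lifted:** I gripped the outer lid by its collar and lifted it straight up alone. At the last check the arm was still and the lid's tilt was below 0.01 rad. Its lower edge was at about 137 mm, against the 117 mm needed, and clear of the knob. The inner lid's top face was still at seated height, about 57 mm.
- **Disagreements:** The top and wrist cameras differed by about 2.5 mm in x, so I worked from the wrist values. The finger opening read about 2 to 3 mm less than the true diameters on every grip.
- **Bystanders:** I did not measure them again at the end, but no move came near them.

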